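# Eject a battery cell and stop it on the chute

### The job

Press the eject key of the cell tester down with one finger so that the battery cell pops out of its pocket, and stop the cell with the other finger as it rolls down the chute, before it goes over the open end. Finish while holding it like that: one finger still keeping the key down, the other holding back the cell at rest on the chute. Do not pick the cell up, and leave everything else where it stands.

Things in the scene. Friction and masses are not known exactly. Their poses are not given: they have to be found in the camera images.
- tester: Cell tester, fixed: black base plate 285 x 155 mm (its x -155 to +130, y -100 to +55 mm), origin on the table surface, z up, x along the roll direction (from pocket to open end). Black housing 78 mm high at x -155 to -75; pocket with the cell at x -75 to -35 between grey cheeks 60 mm high; then an aluminium chute; on the chute's -y side the eject key.
- eject_key (a joint): Travel of the spring eject key (m): 0 up, 0.010 fully down. Moves straight down, needs 5 to 8 N, springs back. It raises a plate under the cell; at 6 to 7 mm the cell clears the sill and rolls off by itself, up to 0.5 m/s: beside the key in about 0.5 s, over the open end within 1 s. So the stopping finger must already stand in the chute when the key goes down.
- key_top (a point): Centre of the top of the eject key, a flat grey pad 40 mm (tester x) by 36 mm (tester y), 69 mm from the chute's middle line: tester (40, -69, 50) mm when up, height 40 fully down; axes as the tester's. The key sits in a black block 34 mm high (tester x 10 to 70, y -96 to -43).
- lane_mid (a point): Point on the chute floor, on its middle line, beside the eject key: tester (40, 0, 30.8) mm. With the key down, a fingertip here at the key's height is 9 to 12 mm above the chute floor and below the cell's middle, so two fingertips at one height can press and stop.
- sill (a point): Upper end of the chute, at the pocket: tester (-35, 0, 40) mm. From here the chute floor slopes down at 7 degrees towards +x. Chute 76 mm wide inside (y -38 to +38), side walls 5 mm thick, 10 mm above its floor.
- lane_end (a point): Point on the chute floor at the middle of the open end: tester (125, 0, 20.4) mm.
- cell: Blue cylindrical battery cell, 32 mm diameter, 70 mm long, about 140 g, loose, lying across the chute direction (along tester y) in the tester's pocket. Origin at its centre, 49 mm above the table at the start, at tester x = -48 mm. Its own y axis is its length; x and z turn as it rolls.
- spare1: Bystander, leave it alone: blue cell, 32 mm diameter, 70 mm high, standing upright beside the chute, about 110 mm from its middle line on the +y side. Origin at the centre of its foot.
- spare2: Bystander, leave it alone: same kind of cell, standing near the pocket on the +y side, about 125 mm from the middle line. Origin at the centre of its foot.
- spare3: Bystander, leave it alone: same kind of cell, standing beyond the eject key on the -y side, about 160 mm from the middle line. Origin at the centre of its foot.
- tab_tray: Bystander, leave it alone: open blue tray 130 x 190 x 50 mm with nickel tabs, to the robot's left. Origin under its centre.
- screwdriver: Bystander, leave it alone: screwdriver with a yellow handle lying to the robot's right. Origin on its underside.
- jar: Bystander, leave it alone: clear jar with a red cap, 84 mm diameter, 85 mm high, to the robot's right. Origin under its centre.
- pack: Bystander, leave it alone: black cell holder 110 x 150 mm with blue cells standing in it, 80 mm high, to the robot's left. Origin under its centre.
There are look-alikes about, which are no part of the job. What is shaped like the cell but orange or pink is not meant.

How it is judged:
On the way, in this order (a step that is already met when the one before it is completed fails the run):
1. the eject key is pressed at least 4 mm while the cell is still in its pocket (value of joint eject_key above 0.004 m and x of cell in the frame of tester below -0.035 m).
2. the cell, out on the chute, is stopped by a finger while the key is kept down (value of joint eject_key above 0.005 m and contact force between the fingers and cell above 0.03 N and x of cell in the frame of tester between -0.02 and 0.105 m and z of cell in the frame of tester below 0.066 m and linear speed of cell below 0.03 m/s), for 0.3 s.
At the end, for the whole second after the job is handed in: The eject key is held at least 5 mm down, and the cell lies at rest (under 0.03 m/s) on the chute floor, its centre between 15 mm past the sill and 20 mm before the open end, held back by a finger (contact of at least 0.03 N); the bystanders are within 20 mm of where they stood (all of step 2 and distance of each of spare1, spare2, spare3, tab_tray, screwdriver, jar, pack from where it was at the start of the episode below 0.02 m); the arm keeps its last pose, push and grip.
It fails at once if the cell goes over the open end or off the tester (x of cell in the frame of tester above 0.125 m or height (world z) of cell below 0.03 m).
It fails at once if the cell is lifted off the tester (z of cell in the frame of tester above 0.085 m).
It fails at once if a bystander is knocked over or shoved away (distance of any of spare1, spare2, spare3, tab_tray, screwdriver, jar, pack from where it was at the start of the episode above 0.03 m or angle between any of spare1, spare2, spare3's own z axis and vertical above 0.4 rad).
It also fails if it takes over 29 s, if anything falls off the work surface, if the arm or the gripper's body presses on something with over 40 N, if the wrist force passes 120 N, or if a joint passes its speed limit or range.

### The arm

A 7-joint arm with a two-finger parallel gripper is mounted at the origin on the work surface. World frame = base frame: x ahead of the robot, y to its left, z up, the work surface at z = 0. Lengths are in m, angles in rad, forces in N, time in s.
With the tool pointing down it reaches from about 0.4 to 0.85 m from the base axis. Payload 10.4 kg.
Tool frame: the origin (TCP) lies on the centre line of the jaws, within the pads' length; the fingertips stand 8 mm ahead of it and the grasp point (between the pads) lies 11 mm behind it (r.finger_overhang is the distance from the TCP to the fingertips, in m); z points along the fingers, y is the line along which they close (so a half turn about z gives the same grasp; the last joint's range is limited). The gripper opens to 87 mm and grips with 3 to 60 N. Pads are 19 mm wide; open, the fingers measure 117 mm over their backs; the gripper's body (75 mm by 190 mm) begins 51 mm behind the grasp point.
Start: joints at [1.144, 0.332, -0.065, 1.46, 0.022, 1.35, -0.088], TCP at [0.246, -0.575, 0.231] pointing down, gripper open.
Joint ranges: [-2.6, 2.6], [-0.5, 2.12], [-1.47, 1.34], [0.16, 2.42], [-1.27, 4.41], [0.06, 2.06], [-2.6, 2.6]. Speed limits (rad/s): [2.22, 2.22, 2.79, 2.79, 3.14, 3.14, 3.14].

### API

Orientations are given as a unit quaternion [x, y, z, w].
In Python, from bench import r, vision gives the robot as it stands.
- The arm moves only by the tool drive_tool, never from a script. Its argument "series" is a list of rows, each a list of 2 entries, a list of its own where there are three numbers: the shift along the world's x, y, z in cm, then the turn about the world's z in degrees. A call has exactly 10 rows; each row shifts and turns the commanded pose from where the row before left it; what a row does not reach is not made up. A row lasts 1/8 s, in which the tool goes at most 62.5 mm and 10.7 degrees, less where a joint would pass 70% of its speed; a pose out of reach is approached as far as the arm can. A call with a gripper value outside its range is refused whole. "hand" is the closure, from 0 (fully open) to 1 (shut), set as the call begins (left out, the last holds). The fingers move at their own pace and stop on an object; "newtons" is the grip in N (left out, the last holds). Time passes only in rows, so rows that do not move let the fingers close, or fill a call up. It gives the time, the measured TCP pose, the force, the opening and the grip force at its end, in the units of the state.
- r.read_state(): the state, without advancing time (a new reading comes with each control period).
- vision.camera(name): name is "side" or "top"; returns a dict with "color" (480x640x3 uint8, red, green, blue), "intrinsics" (3x3 intrinsics, pixels), "R" (3x3) and "t" (3): a world point X has camera coordinates R X + t. Camera axes: x right, y down, z forward; pixel columns grow to the right and rows downward; lengths in m; the calibration is good to about 2 mm. A picture is of the moment at which its call begins. There is no depth.
- r.close_job(): hands the job in; it is judged then, once.
The state is a dict: "time": time; "joint_positions": joint angles; "joint_vel": joint speeds; "joint_torque": joint torques, N m; "ee_pos": TCP position; "eef_rot": TCP orientation; "ft_force": force on the tool from outside, world axes, zero at the start; "torque": the same for the moment, N m; "width": finger opening in m; "grip_force": force on a finger pad.
Only numpy, scipy, OpenCV 4.12 (cv2) and the standard library are available. Lean on these libraries where they do the work, as an engineer would, in place of code of your own. Each camera call takes 0.05 s, during which the arm holds its last target. There are 200 camera calls.

## Working session

There is one attempt and no reset: what is moved stays moved. The work goes in short steps, Python scripts to look and compute and a tool call to move; the robot and the scene stay as the last step left them, time stands still between calls to the robot, and variables do not carry over. Pictures are saved under pics/ and viewed, at most 10 in all, crops included, and the job is handed in when it is done.

Besides the shell and the picture viewer there is one more tool, called after "Call:" as name(argument=value, ...) on one line, values as JSON. drive_tool: Moves the arm, as the interface text tells. Its arguments: {"type":"object","properties":{"series":{"type":"array"},"hand":{"type":"number"},"newtons":{"type":"number"}},"required":["series"]}

```bash
mkdir -p pics; python3 - <<'E'
from bench import r, vision
import cv2,numpy as np,pickle
s=r.read_state();print(s)
print(r.finger_overhang)
d={}
for n in("top","side"):
    c=vision.camera(n);d[n]=c
    cv2.imwrite(f"pics/{n}0.png",c["color"][:,:,::-1]);print(n,c["intrinsics"],c["R"],c["t"])
pickle.dump(d,open("cams.pkl","wb"))
E
```

```text
{'time': 0.0, 'joint_positions': array([ 1.14440869,  0.33284842, -0.06469267,  1.46095558,  0.02156666,
        1.34989377, -0.08851684]), 'joint_vel': array([ 2.16629161e-05, -9.74549651e-04,  1.73684653e-04, -1.42006743e-03,
       -9.98936605e-04,  1.84876117e-03, -3.51219621e-04]), 'joint_torque': array([-1.23149137e-03, -6.23253036e+01,  2.36461748e-02, -3.89905572e+01,
       -6.15658960e-02,  3.99128767e-02,  1.31387437e-04]), 'ee_pos': array([ 0.24541614, -0.57438588,  0.22976174]), 'eef_rot': array([ 9.79689317e-01,  2.00520185e-01, -1.59292883e-04, -6.87454103e-04]), 'ft_force': array([-0.43813278,  0.23990679, -0.48647174]), 'torque': array([ 0.01444781, -0.02145327,  0.00750195]), 'grip_force': 0.0, 'width': 0.08705610884736545}
0.008
top [[617.92014089   0.         320.50499204]
 [  0.         617.92014089 232.4392407 ]
 [  0.           0.           1.        ]] [[ 0.02393154 -0.99969737 -0.00569585]
 [-0.99265952 -0.02308666 -0.11871854]
 [ 0.11855111  0.00849515 -0.99291161]] [0.00276936 0.56142631 1.82240059]
side [[612.64665079   0.         317.82358238]
 [  0.         612.64665079 234.60391147]
 [  0.           0.           1.        ]] [[ 0.94279867 -0.33298814  0.01579792]
 [-0.24076864 -0.71294062 -0.65859406]
 [ 0.23056699  0.61711796 -0.75233257]] [-0.53310847  0.1848115   1.37451155]
```

View pics/top0.png

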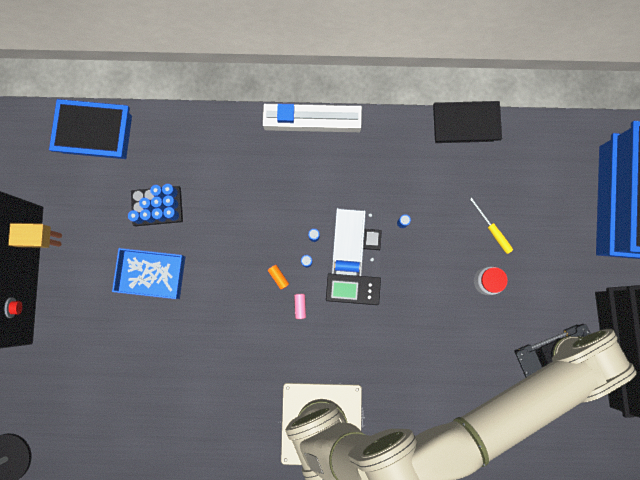

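View pics/side0.png

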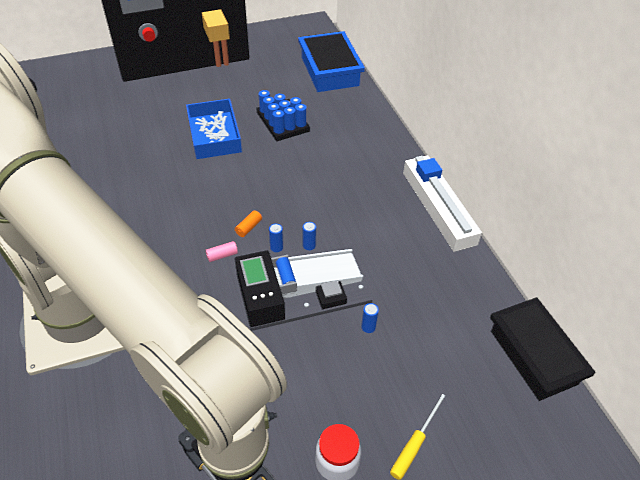

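The top view shows the tester with its chute at cols 335–365, rows 209–262. The key is at about (373,239) and the cell at (347,268). The spares are at (314,235), (306,261) and (404,221). The side view agrees, with the key at (331,291) and the cell at (286,270). Next I'll view enlarged crops and measure.

```bash
cat > h.py <<'E'
import numpy as np,cv2
def ray(c,uv,z):
    R,t,K=c["R"],c["t"],c["intrinsics"]
    o=-R.T@t; d=R.T@np.linalg.solve(K,[uv[0],uv[1],1.])
    return o+d*(z-o[2])/d[2]
def proj(c,X):
    p=c["intrinsics"]@(c["R"]@np.asarray(X)+c["t"]); return p[:2]/p[2]
E
python3 - <<'E'
import pickle,cv2,numpy as np
d=pickle.load(open("cams.pkl","rb"))
t=d["top"]["color"][195:315,290:420,::-1]; s=d["side"]["color"][215:345,225:395,::-1]
cv2.imwrite("pics/tc.png",cv2.resize(t,None,fx=4.6,fy=4.6,interpolation=0))
cv2.imwrite("pics/sc.png",cv2.resize(s,None,fx=4.5,fy=4.5,interpolation=0))
E
```

```text
(no output)
```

View pics/tc.png

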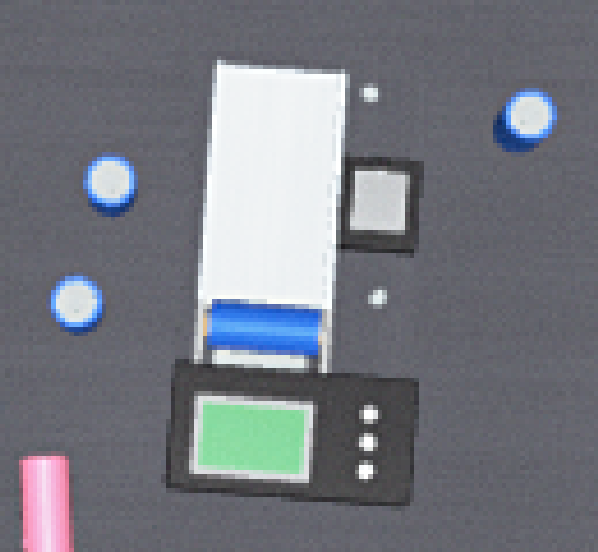

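View pics/sc.png

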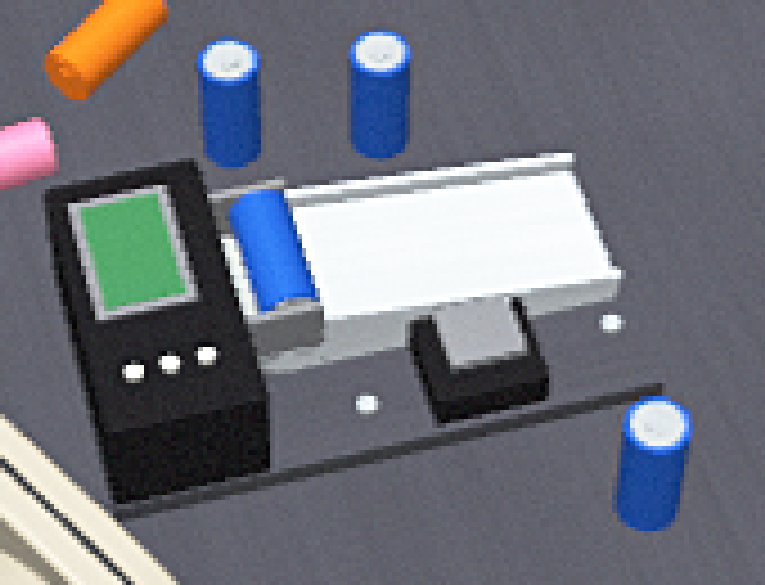

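The enlarged crops show it clearly. The chute runs up-image (about 3° of yaw). The key pad is centred at crop (378,201), the cell at (264,328), and the housing corners are (175,360), (418,380), (410,503) and (167,487).

```bash
python3 - <<'E'
import pickle,cv2,numpy as np
from h import *
d=pickle.load(open("cams.pkl","rb"));c=d["top"];s=d["side"]
def blob(c,roi,f,k=8):
    x0,y0,x1,y1=roi
    im=cv2.resize(c["color"][y0:y1,x0:x1],None,fx=k,fy=k,interpolation=cv2.INTER_CUBIC).astype(int)
    m=f(im).astype(np.uint8)*255
    m=cv2.morphologyEx(m,cv2.MORPH_OPEN,np.ones((9,9)))
    cs,_=cv2.findContours(m,0,2);q=max(cs,key=cv2.contourArea)
    rc=cv2.minAreaRect(q);M=cv2.moments(q);g=lambda p:(np.array(p)+.5)/k-.5+[x0,y0]
    return g((M['m10']/M['m00'],M['m01']/M['m00'])),g(rc[0]),g(cv2.boxPoints(rc)),rc
dk=lambda i:i.max(2)<72
lo=lambda i:(i.min(2)>130)
out={}
for n,cam,roi,f,z in [("key",c,(364,229,382,249),lo,.05),("keyS",s,(316,278,346,300),lambda i:(i.min(2)>105)&(i.max(2)<190),.05),
  ("house",c,(322,268,386,310),lambda i:(i.max(2)<95)&(abs(i[...,0]-i[...,2])<14)|(i[...,1]>i[...,0]+30),.078),
  ("chute",c,(328,203,368,264),lambda i:i.min(2)>170,.04),
  ("cell",c,(330,255,365,276),lambda i:i[...,2]>i[...,0]+60,.065)]:
    ce,rcn,b,rc=blob(cam,roi,f)
    bw=np.array([ray(cam,p,z) for p in b])
    e=bw[1]-bw[0];e2=bw[2]-bw[1]
    print(n,ce.round(2),"world",ray(cam,ce,z).round(4),"len",np.linalg.norm(e).round(4),np.linalg.norm(e2).round(4),"ang",np.degrees(np.arctan2(e[1],e[0])).round(2),np.degrees(np.arctan2(e2[1],e2[0])).round(2))
    out[n]=ray(cam,ce,z)
# spare tops
for n,roi in [("s1",(306,226,323,245)),("s2",(298,252,315,270)),("s3",(396,211,414,230))]:
    ce,*_=blob(c,roi,lambda i:i.min(2)>160); print(n,ray(c,ce,.07).round(3))
E
```

```text
key [371.85 238.16] world [ 0.5456 -0.1371  0.05  ] len 0.0409 0.0364 ang -2.77 -92.37
keyS [329.81 286.63] world [ 0.5454 -0.1354  0.05  ] len 0.0527 0.0389 ang -12.33 -106.54
house [353.03 289.07] world [ 0.3928 -0.0826  0.078 ] len 0.0847 0.1591 ang -3.36 -93.3
chute [348.72 235.13] world [ 0.5543 -0.0686  0.04  ] len 0.1678 0.0886 ang -3.15 -93.13
cell [346.92 265.8 ] world [ 0.4608 -0.0641  0.065 ] len 0.0311 0.0714 ang -3.32 -93.2
s1 [0.553 0.036 0.07 ]
s2 [0.474 0.056 0.07 ]
s3 [ 0.601 -0.231  0.07 ]
```

Yaw is about -3.2° and the tester origin is about (0.509, -0.0665), and the three cues agree. With a 54 mm opening, the finger centres are 69 mm apart, so one sits on the key and the other on the chute's middle line. That puts the TCP at about (0.547, -0.103).

Call:
drive_tool(series=[[[2,3.2,0],-2.6],[[2,3.2,0],-2.6],[[2,3.2,0],-2.6],[[2,3.2,0],-2.6],[[2,3.2,0],-2.6],[[2,3.2,0],-2.6],[[2,3.2,0],-2.6],[[2,3.2,0],-2.6],[[2,3.2,0],-2.6],[[2,3.2,0],-2.6]], hand=0.38, newtons=30)

```text
time: 1.35
ee_pos: [0.446, -0.2536, 0.2303]
eef_rot: [1.0, -0.026, -0.0, -0.0]
ft_force: [-0.5, -0.3, -0.3]
width: 0.0539
grip_force: 0.0
```

Call:
drive_tool(series=[[[2,3,0],0],[[2,3,0],0],[[2,3,0],0],[[2,3,0],0],[[1,2,0],0],[[1,1,0],0],[[0,0,0],0],[[0,0,0],0],[[0,0,0],0],[[0,0,0],0]])

```text
time: 2.6
ee_pos: [0.5454, -0.1054, 0.2307]
eef_rot: [1.0, -0.025, 0.0, 0.0]
ft_force: [0.3, 0.4, -0.0]
width: 0.0538
grip_force: 0.0
```

Call:
drive_tool(series=[[[0.16,0.24,-2],-0.3],[[0,0,-2.5],0],[[0,0,-2.5],0],[[0,0,-2.5],0],[[0,0,-2.5],0],[[0,0,-2],0],[[0,0,-1],0],[[0,0,0],0],[[0,0,0],0],[[0,0,0],0]])

```text
time: 3.85
ee_pos: [0.5477, -0.1024, 0.0814]
eef_rot: [1.0, -0.028, 0.001, 0.0]
ft_force: [-0.3, 0.6, -0.1]
width: 0.0538
grip_force: 0.0
```

```bash
python3 - <<'E'
from bench import r, vision
import cv2
s=r.read_state();print(s["ee_pos"],s["ft_force"],s["width"])
c=vision.camera("side");cv2.imwrite("pics/s1.png",cv2.resize(c["color"][195:345,215:415,::-1],None,fx=4,fy=4))
E
```

```text
[ 0.5477123  -0.10244169  0.08140883] [-0.26119175  0.61129142 -0.05557434] 0.05383791391850842
```

View pics/s1.png

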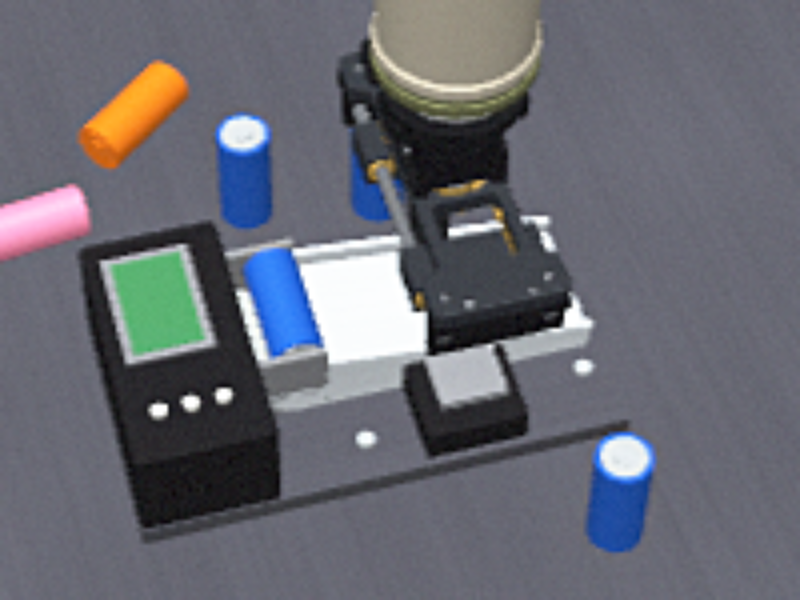

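The view shows the gripper over the chute, with the key pad visible at (468,372) just below a dark gripper part at (490,290). The fingers themselves look hidden behind the body, so I'll check by projecting points.

```bash
python3 - <<'E'
import pickle
from h import *
s=pickle.load(open("cams.pkl","rb"))["side"]
a=np.radians(-3.2);ex=np.array([np.cos(a),np.sin(a),0]);ey=np.array([-ex[1],ex[0],0])
P=lambda x,y,z:((proj(s,np.array([.509,-.0665,0])+x*ex+y*ey+[0,0,z])-[215,195])*4).round()
for n,q in dict(key=(.04,-.069,.05),tipA=(.04,-.069,.0734),tipAback=(.04,-.0765,.0734),tipB=(.04,0,.0734),bodyLo=(.0025,-.1295,.143),bodyHi=(.0775,-.1295,.143),cell=(-.048,0,.065)).items(): print(n,P(*q))
E
```

```text
key [460. 370.]
tipA [461. 345.]
tipAback [465. 355.]
tipB [426. 251.]
bodyLo [430. 370.]
bodyHi [568. 339.]
cell [277. 293.]
```

The projection fits: the body hides the fingers. Going down to just above the key.

Call:
drive_tool(series=[[[-0.05,-0.05,-0.6],0],[[0,0,-0.6],0],[[0,0,-0.5],0],[[0,0,-0.3],0],[[0,0,0],0],[[0,0,0],0],[[0,0,0],0],[[0,0,0],0],[[0,0,0],0],[[0,0,0],0]])

```text
time: 5.15
ee_pos: [0.5467, -0.1028, 0.0606]
eef_rot: [1.0, -0.028, 0.0, 0.0]
ft_force: [-0.6, 0.1, 1.2]
width: 0.0541
grip_force: 0.0
```

Call:
drive_tool(series=[[[0,0,-0.3],0],[[0,0,-0.3],0],[[0,0,-0.3],0],[[0,0,-0.2],0],[[0,0,0],0],[[0,0,0],0],[[0,0,0],0],[[0,0,0],0],[[0,0,0],0],[[0,0,0],0]])

```text
time: 6.4
ee_pos: [0.5469, -0.1029, 0.0497]
eef_rot: [1.0, -0.028, 0.0, 0.0]
ft_force: [2.7, 0.5, 4.8]
width: 0.0537
grip_force: 2.5
```

```bash
python3 - <<'E'
from bench import r, vision
import cv2
s=r.read_state();print(s["ee_pos"],s["ft_force"],s["width"])
a=vision.camera("side")["color"][195:345,215:415,::-1];b=vision.camera("top")["color"][185:335,270:430,::-1]
cv2.imwrite("pics/s2.png",cv2.resize(cv2.hconcat([a,b]),None,fx=2.2,fy=2.2))
E
```

```text
[ 0.54690922 -0.10287606  0.04968627] [2.68019666 0.50430826 4.77804036] 0.05374656897071637
```

View pics/s2.png

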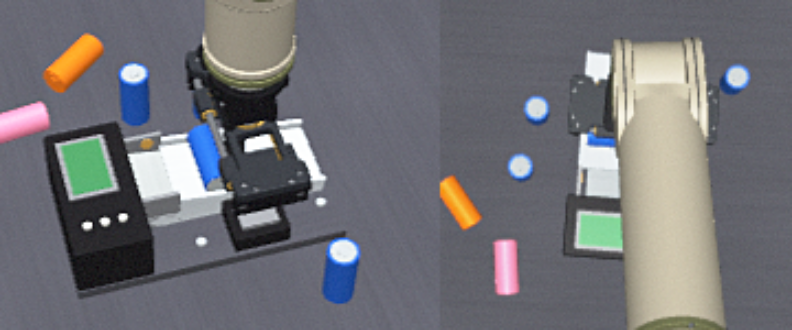

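The cell has left the pocket and lies on the chute against the finger, at (205,155) in the left half, while the key is down at (258,215). I'll hold so it settles, then check it's at rest.

Call:
drive_tool(series=[[[0,0,0],0],[[0,0,0],0],[[0,0,0],0],[[0,0,0],0],[[0,0,0],0],[[0,0,0],0],[[0,0,0],0],[[0,0,0],0],[[0,0,0],0],[[0,0,0],0]])

```text
time: 7.75
ee_pos: [0.5469, -0.1029, 0.0497]
eef_rot: [1.0, -0.028, 0.0, 0.0]
ft_force: [2.0, 0.8, 4.7]
width: 0.054
grip_force: 2.6
```

```bash
python3 - <<'E'
from bench import r, vision
from h import *
def cen():
    c=vision.camera("side");i=c["color"].astype(int)
    m=((i[...,2]>i[...,0]+60)&(i[...,2]>i[...,1]+30)).astype(np.uint8);m[:,:290]=0;m[:240]=0;m[300:]=0;m[:,335:]=0
    n,_,st,ce=cv2.connectedComponentsWithStats(m);k=1+np.argmax(st[1:,4]);return ce[k],st[k],ray(c,ce[k],.052)
for _ in range(2):
    ce,st,w=cen();a=np.radians(-3.2);e=np.array([np.cos(a),np.sin(a)]);d=w[:2]-[.509,-.0665]
    print(ce,st,"tester x",d@e,"y",d@[-e[1],e[0]])
s=r.read_state();print(s["time"],s["ee_pos"],s["ft_force"],s["width"],s["grip_force"])
E
```

```text
[307.69503546 263.89716312] [300 251  16  30 282] tester x 0.009389094002532206 y 0.007880795703193671
[307.69503546 263.89716312] [300 251  16  30 282] tester x 0.009389094002532206 y 0.007880795703193671
7.85 [ 0.54690452 -0.10289777  0.04969167] [ 2.50543836 -0.43338489  6.00260694] 0.05359711360290873 2.6036085665691644
```

The cell is at rest against the finger (x ≈ 10–14 mm) and the key is down about 8 mm, so I'm handing in.

```bash
python3 -c "
from bench import r
print(r.close_job())"
```

```text
the job is handed in; nothing more can be done
None
```

I handed the job in at 7.9 s with one finger holding the eject key about 8 mm down and the other holding the cell at rest on the chute, about 10–14 mm past the tester's origin; the judge's verdict wasn't shown.

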